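Put the strap clip away and slide the box shut

TASK

Put the yellow strap clip that lies on the bench into the open slide-top box that already holds a yellow clip, then slide that box's lid along its groove, over the small ridge at the end, until it is fully shut. Leave the lid of the other box, the one with the batteries, as it is, and let go of everything.

Things in the scene. Friction and masses are not known exactly. Their poses are not given: they have to be found in the camera images.
- strap_clip: The loose yellow strap clip on the bench, 36 (x) by 50 (y) by 17 (z) mm, 20 g, solid; origin at the centre of its underside. Grip it across its 36 mm width (x).
- clip_box: Wooden slide-top box holding one yellow clip, fixed; 132 (x) x 108 (y) x 60 mm; origin: centre of its underside; x along the groove to the far end, z up. Inside 120 x 92 mm, floor at 4 mm, 45 mm deep under the lid; side lips 8 mm wide, tops at 60.5 mm. A twin box holding two blue batteries stands beside it; which is left or right varies.
- clip_lid (a joint): How far the clip box's lid is open (m): 0 shut at its stop, growing as it slides out along the box's -x, at most 0.085. Open by q it uncovers the inside from box x = 60 mm - q to 60 mm. Friction about 1 N; between 12 and 4 mm from shut a bead under it must be forced over a springy ridge on the front wall (about 10 N), then it runs on to the stop.
- clip_lid_grip (a point): Centre of the top of the dark grip bar across the clip box's lid: 14 mm thick along x, 60 mm long along y, 22 mm tall above the lid (lid top 54.5 mm, bar top 76.5 mm above the bench), 12 mm or more of flat lid on either side. Moves with the lid, axes as the box. Pinch it across its thickness or push its -x face, toward the box's +x.
- clip_box_in (a point): Centre of the clip box's inner floor, 4 mm above the bench; axes as the box. The clip already inside (17 mm high) lies near x = 32, y = 25 mm from here; the new one may lie beside it or on it, as long as all stays below the lid.
- cell_lid_grip (a point): The same point on the lid of the other box, which holds the batteries: this lid is to stay where it is.
Mind the look-alikes: they are no part of the job. Leave any black look-alike of the strap_clip alone.

How it is judged:
At the end, for the whole second after the job is handed in: The strap clip lies at rest inside the clip box, under its lid, and that lid is shut past the ridge, within 6 mm of its stop (value of joint clip_lid below 0.006 m and x of strap_clip in the frame of clip_box between -0.061 and 0.061 m and y of strap_clip in the frame of clip_box between -0.047 and 0.047 m and z of strap_clip in the frame of clip_box between 0 and 0.05 m and linear speed of strap_clip below 0.03 m/s); the robot touches nothing.
It fails at once if the lid of the battery box is moved more than 15 mm (distance of cell_lid_grip from where it was at the start of the episode above 0.015 m).
It also fails if it takes over 40 s, if anything falls off the work surface, if the arm or the gripper's body presses on something with over 40 N, if the wrist force passes 120 N, or if a joint passes its speed limit or range.

ROBOT

A 6-joint arm with a two-finger parallel gripper is mounted at the origin on a cart in front of the work surface, level with it; the furniture and walls round the work are solid. World frame = base frame: x ahead of the robot, y to its left, z up, the work surface at z = 0. Lengths are in m, angles in rad, forces in N, time in s.
With the tool pointing down it reaches from about 0.25 to 0.8 m from the base axis. Payload 3.9 kg.
Tool frame: the origin (TCP) lies at the very end of the fingers, on their centre line; the grasp point (between the pads) lies 19 mm behind it; z points along the fingers, x is the direction in which the jaws open and shut, and the axes are right-handed (so a half turn about z gives the same grasp; the last joint's range is limited). The gripper opens to 85 mm and grips with 20 to 120 N. Pads are 22 mm wide; open, the fingers measure 114 mm over their backs; the gripper's body (76 mm by 85 mm) begins 54 mm behind the grasp point. The pads swing forward as they close: fully open they stand 13 mm farther back than shut.
Start: joints at [-1.188, 0.26, -0.138, 1.173, 0, 1.571], TCP at [0.196, -0.487, 0.231] pointing down, gripper open.
Joint ranges: [-2.78, 2.78], [-0.83, 1.72], [-1.28, 1.37], [-1.9, 2.12], [-1.57, 1.48], [-3.14, 3.14]. Speed limits (rad/s): [2.57, 2.57, 3.14, 3.14, 3.14, 3.14].

INTERFACE

Orientations are given as a unit quaternion [w, x, y, z].
In Python, from workcell import env gives the robot as it stands.
- The arm moves only by the shell command python3 -m jog 'ROWS' [OPENING] [FORCE]. ROWS is text: rows parted by semicolons, each of 4 numbers parted by spaces: the shift along the tool's x, y, z in mm, then the turn about the tool's z in degrees. In form: dx dy dz yaw; .... A call has 1 to 20 rows; each row shifts and turns the pose as measured when the row begins, along the tool's axes as they then stand; what a row does not reach is not made up. A row lasts 1/10 s, in which the tool goes at most 50 mm and 8.59 degrees, less where a joint would pass 70% of its speed; a pose out of reach is approached as far as the arm can. A call with a gripper value outside its range is refused whole. OPENING is the opening, from -1 (shut) to 1 (fully open), so that 0 is half open, set as the call begins (- or left out, the last holds). The fingers move at their own pace and stop on an object; FORCE is the grip in N (left out, the last holds). Time passes only in rows, so rows that do not move let the fingers close. It gives the time, the measured TCP pose, the force and the opening at its end, in the units of the state.
- env.get_obs(): the state, without advancing time (a new reading comes with each control period).
- env.read_camera(name): name is "scene" or "side" or "wrist"; returns the picture (384x512x3 uint8, blue, green, red); there is no depth.
- env.camera_info(name): a dict with "fx", "fy", "cx", "cy" (pixels), "origin" and "attitude" of the camera in the world. Camera axes: x right, y down, z forward; pixel columns grow to the right and rows downward; lengths in m; the calibration is good to about 2 mm. A picture is of the moment at which its call begins: read the wrist's pose just before it. camera_info takes no time and is no camera call; for the wrist camera it gives the pose at the moment of the call.
- env.close_job(): hands the job in, once; it reports no verdict.
Trained networks look in the newest picture that a camera, given by its name, has taken for a name from the list of things; names that differ only in an ending like _2 or _b are one class to them, and where a whole thing is asked for, a point or a joint stands for the part that bears it (a point fixed in the world has none). Each returns a list of dicts, best first, with "confidence" (0 to 1); they miss things now and then, are a little off and sometimes report something else, mostly with a low value. They report only what shows in the picture. A call takes as long as a camera call. They do not tell look-alikes from the thing itself.
- env.outline_of(camera, query): "mask" (384x512 bool, what is visible of it) and "xy" ([column, row] in pixels, amid what is visible of it).
- env.pinpoint(camera, query): "xy" ([column, row] in pixels: a listed point, or the origin of a listed thing).
The state is a dict: "clock": time; "qpos": joint angles; "qvel": joint speeds; "effort": joint torques, N m; "position": TCP position; "orientation": TCP orientation; "contact_force": force on the tool from outside, world axes, zero at the start; "wrist_torque": the same for the moment, N m; "width": finger opening in m.
Only numpy, scipy, OpenCV 4.12 (cv2) and the standard library are available. Lean on these libraries where they do the work, as an engineer would, in place of code of your own. Each camera call takes 0.05 s, during which the arm holds its last target.

## Working session

There is one attempt and no reset: what is moved stays moved. The work goes in short steps, Python scripts to look and compute and a shell command to move; the robot and the scene stay as the last step left them, time stands still between calls to the robot, and variables do not carry over. Pictures are saved under pics/ and viewed, and the job is handed in when it is done.

```bash
ls; mkdir -p pics; python3 - <<'E'
from workcell import env
import cv2,numpy as np
o=env.get_obs(); print(o['clock'],o['position'],o['orientation'],o['width'])
for n in ['scene','side']:
    im=env.read_camera(n); cv2.imwrite(f'pics/{n}0.png',im)
    print(n,env.camera_info(n))
    for q in ['strap_clip','clip_box']:
        for d in env.outline_of(n,q)[:4]: print(n,q,'out',d['confidence'],d['xy'],d['mask'].sum())
    for q in ['strap_clip','clip_box','clip_lid_grip','clip_box_in','cell_lid_grip']:
        for d in env.pinpoint(n,q)[:3]: print(n,q,d['confidence'],d['xy'])
print(env.get_obs()['clock'])
E
```

```text
pics
0.0 [ 0.19582784 -0.48634686  0.23044792] [-5.57488239e-04  8.28701791e-01 -5.59689508e-01 -8.27912637e-04] 0.08535830685425487
scene {'fx': 349.4492037941272, 'fy': 349.4492037941272, 'cx': 259.5073864806694, 'cy': 186.74951231512586, 'origin': array([ 0.28252983, -0.39508107,  0.75088012]), 'attitude': array([-0.29914346,  0.90727977, -0.27960241,  0.09580764])}
scene strap_clip out 0.87 [325.3, 277.6] 375
scene strap_clip out 0.73 [293.4, 250.2] 307
scene clip_box out 0.68 [261.1, 183.0] 3105
scene strap_clip 0.95 [326.9, 278.9]
scene strap_clip 0.56 [296.4, 250.7]
scene clip_box 0.66 [268.7, 188.2]
scene clip_lid_grip 0.91 [221.2, 184.6]
scene clip_box_in 0.55 [269.8, 184.4]
scene cell_lid_grip 0.97 [194.9, 139.5]
side {'fx': 437.25813353710646, 'fy': 437.25813353710646, 'cx': 258.74172170511974, 'cy': 184.01479165890322, 'origin': array([0.64995527, 0.73132483, 0.70832307]), 'attitude': array([-0.01962738,  0.01791535,  0.91147536, -0.4104954 ])}
side strap_clip out 0.73 [272.6, 162.6] 231
side strap_clip out 0.46 [264.3, 141.5] 185
side clip_box out 0.6 [256.0, 210.9] 4653
side strap_clip 0.63 [265.8, 137.8]
side strap_clip 0.47 [270.5, 160.5]
side clip_box 0.79 [245.2, 222.2]
side clip_lid_grip 0.57 [305.4, 200.2]
side clip_box_in 0.76 [247.5, 221.7]
side cell_lid_grip 0.75 [310.8, 255.7]
0.8
```

View pics/scene0.png

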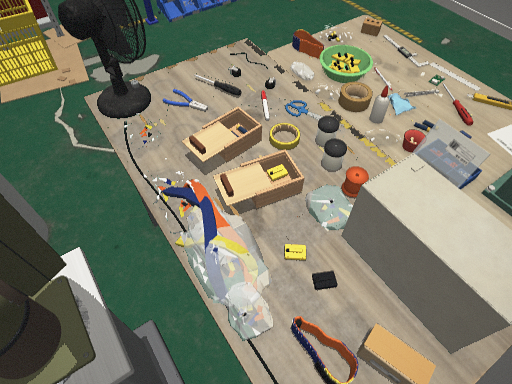

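View pics/side0.png

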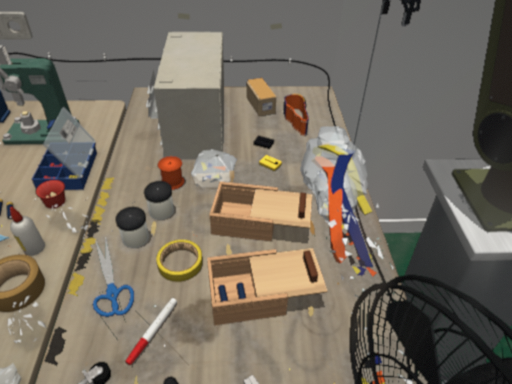

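Scene view: the yellow clip is at (294,251) with the black look-alike at (325,279). The clip box is at (260,183), and the battery box is beyond it at (222,137). The side view agrees, with the yellow clip at (271,161).

```bash
cat > h.py <<'E'
import numpy as np,cv2
from scipy.spatial.transform import Rotation as R
from workcell import env
def rot(q): return R.from_quat([q[1],q[2],q[3],q[0]]).as_matrix()
def ray(ci,xy):
    d=rot(ci['attitude'])@np.array([(xy[0]-ci['cx'])/ci['fx'],(xy[1]-ci['cy'])/ci['fy'],1.]); return np.array(ci['origin']),d
def atz(ci,xy,z):
    o,d=ray(ci,xy); return (o+d*(z-o[2])/d[2])
def proj(ci,p):
    c=rot(ci['attitude']).T@(np.array(p)-ci['origin']); return np.array([ci['fx']*c[0]/c[2]+ci['cx'],ci['fy']*c[1]/c[2]+ci['cy']])
def tool(p,o=None):
    o=o or env.get_obs(); return rot(o['orientation']).T@(np.array(p)-o['position'])*1000
E
python3 - <<'E'
from h import *
np.set_printoptions(precision=4,suppress=True)
S=env.camera_info('scene');D=env.camera_info('side')
for n,a,b,z in [('clip',(293.4,250.2),(271,161.5),.009),('clipbox',(268.7,188.2),(245.2,222.2),0),('in',(269.8,184.4),(247.5,221.7),.004),('grip',(221.2,184.6),(305.4,200.2),.0765),('cell',(194.9,139.5),(310.8,255.7),.0765)]:
    print(n,atz(S,a,z),atz(D,b,z))
o=env.get_obs();print(rot(o['orientation']))
for n in ['scene','side']:
    im=cv2.imread(f'pics/{n}0.png'); 
    c=im[130:290,170:350] if n=='scene' else im[120:260,190:340]
    cv2.imwrite(f'pics/{n}0z.png',cv2.resize(c,None,fx=4,fy=3.7 if 0 else 4,interpolation=cv2.INTER_CUBIC)[:600])
E
```

```text
clip [ 0.5592 -0.1394  0.009 ] [ 0.5609 -0.1445  0.009 ]
clipbox [0.6192 0.0449 0.    ] [0.6323 0.059  0.    ]
in [0.6272 0.0512 0.004 ] [0.6273 0.0614 0.004 ]
grip [0.4962 0.0731 0.0765] [0.5062 0.0718 0.0765]
cell [0.5151 0.2422 0.0765] [0.5154 0.22   0.0765]
[[ 0.3735 -0.9276 -0.    ]
 [-0.9276 -0.3735 -0.    ]
 [ 0.      0.     -1.    ]]
```

```bash
python3 -m jog '0 0 0 0'; python3 - <<'E'
from h import *
print(env.camera_info('wrist'))
im=env.read_camera('wrist');cv2.imwrite('pics/w0.png',im)
E
```

```text
clock: 0.9
position: [0.1961, -0.487, 0.2313]
orientation: [0.0, 0.829, -0.56, 0.0]
contact_force: [0.0, 0.0, -0.4]
width: 0.0855
{'fx': 339.24662095693026, 'fy': 339.24662095693026, 'cx': 250.8945384453176, 'cy': 192.3202813459723, 'origin': array([ 0.26055627, -0.46046721,  0.37396757]), 'attitude': array([ 0.11777828,  0.82046923, -0.55387782, -0.07859944])}
```

View pics/scene0z.png

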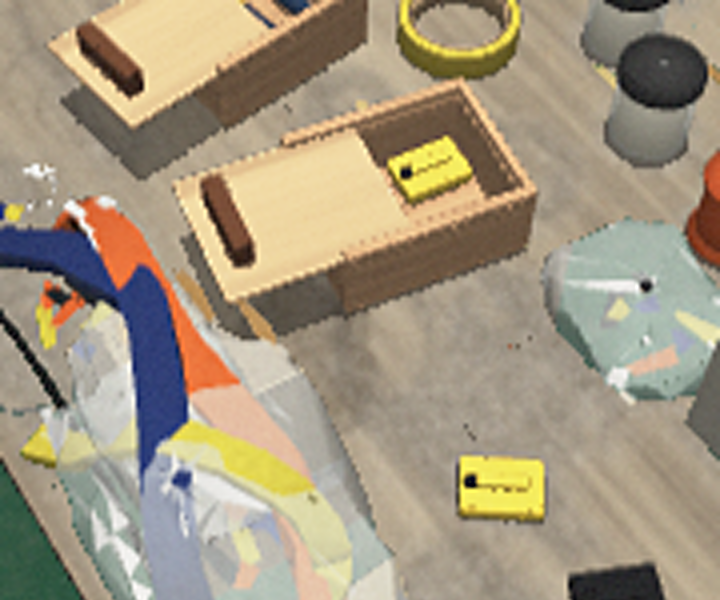

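View pics/side0z.png

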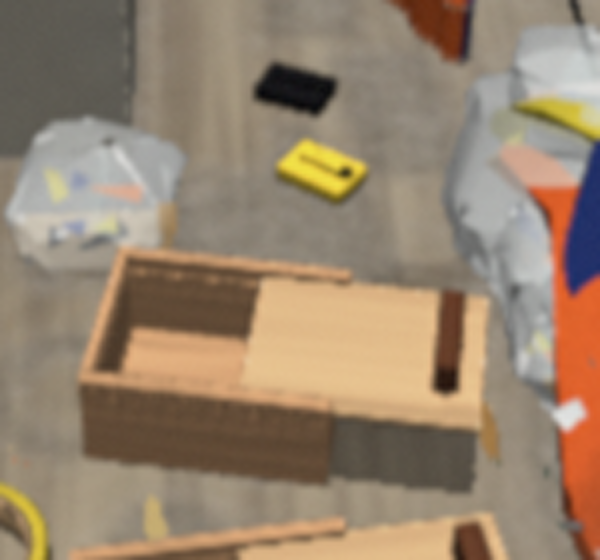

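View pics/w0.png

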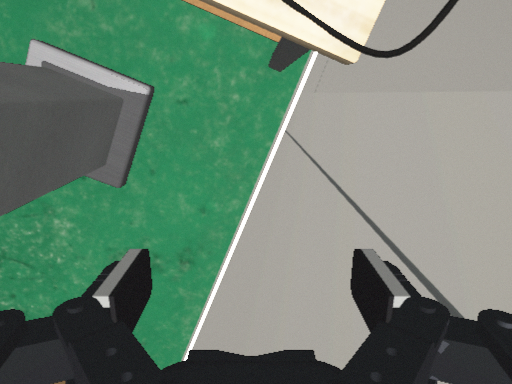

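```bash
python3 - <<'E'
from h import *
from scipy.optimize import least_squares
np.set_printoptions(precision=4,suppress=True)
S=env.camera_info('scene');D=env.camera_info('side')
s=lambda u,v:(170+u/4,130+v/4); d=lambda u,v:(190+u/4,120+v/4)
obs=[(S,s(535,185),(.066,-.054,.0605)),(S,s(460,82),(.066,.054,.0605)),(S,s(530,245),(.066,-.054,0)),(S,s(345,312),(-.066,-.054,0)),(S,s(345,255),(-.066,-.054,.0605)),(S,s(283,140),(-.066,.054,.0605)),
(D,d(125,250),(.066,-.054,.0605)),(D,d(82,378),(.066,.054,.0605)),(D,d(85,455),(.066,.054,0)),(D,d(328,482),(-.066,.054,0)),(D,d(332,405),(-.066,.054,.0605)),(D,d(349,272),(-.066,-.054,.0605))]
def W(p,l):
    c,n=np.cos(p[2]),np.sin(p[2]); return np.array([p[0]+c*l[0]-n*l[1],p[1]+n*l[0]+c*l[1],l[2]])
def f(p,dof=0): return np.concatenate([proj(c,W(p,l))-xy for c,xy,l in obs])
r=least_squares(f,[.62,.05,0]);print(r.x,np.degrees(r.x[2]));print(r.fun.reshape(-1,2))
p=r.x
for nm,c,xy in [('S',S,(221.2,184.6)),('D',D,(305.4,200.2))]:
    g=atz(c,xy,.0765); q=g[:2]-p[:2]; cc,n=np.cos(p[2]),np.sin(p[2]); print('grip local',cc*q[0]+n*q[1],-n*q[0]+cc*q[1])
# clip
top=[(458,455),(545,458),(545,515),(458,512)]
print(np.array([atz(S,s(*t),.017) for t in top]))
print(np.array([atz(D,d(*t),.017) for t in [(310,140),(367,167),(340,194),(278,166)]]))
E
```

```text
[ 0.6314  0.0515 -0.1801] -10.31721915736756
[[ 0.8737  1.0263]
 [ 0.3866 -2.2069]
 [-0.3887  0.1196]
 [ 0.3384  0.2309]
 [ 0.3349  0.8101]
 [-0.9873 -1.5913]
 [-0.9981 -1.7864]
 [-0.5136  0.1342]
 [ 0.2158  0.5839]
 [ 0.2557  0.7691]
 [ 0.4871  0.3854]
 [ 1.3708 -1.2517]]
grip local -0.13682191760501702 -0.002973682933061165
grip local -0.12674572452092484 -0.0025278694219920544
[[ 0.5491 -0.1173  0.017 ]
 [ 0.5899 -0.1474  0.017 ]
 [ 0.5673 -0.1754  0.017 ]
 [ 0.5275 -0.1462  0.017 ]]
[[ 0.5691 -0.1616  0.017 ]
 [ 0.5347 -0.1329  0.017 ]
 [ 0.5539 -0.1064  0.017 ]
 [ 0.5911 -0.1352  0.017 ]]
```

The two cameras agree on the box pose: about (0.631, 0.052), yaw −10.3°. The clip is near (0.56, −0.14), with its long axis at about −37°. Next I move above the clip.

```bash
python3 -m jog '-16 -41 0 0;-16 -41 0 0;-16 -41 0 0;-16 -41 0 0;-16 -41 0 0;-16 -41 0 0;-16 -41 0 0;-16 -41 0 0;-16 -41 0 0;-16 -41 0 0;-8 -20 0 0;0 0 0 0'; python3 - <<'E'
from h import *
print(env.get_obs()['qpos'])
im=env.read_camera('wrist');cv2.imwrite('pics/w1.png',im)
E
```

```text
clock: 2.15
position: [0.5476, -0.1623, 0.2311]
orientation: [0.001, 0.827, -0.562, 0.004]
contact_force: [-0.5, -0.5, 0.5]
width: 0.0855
[-0.28614572  0.33457544 -0.0315318   1.1980631  -0.00343375  2.47847877]
```

View pics/w1.png

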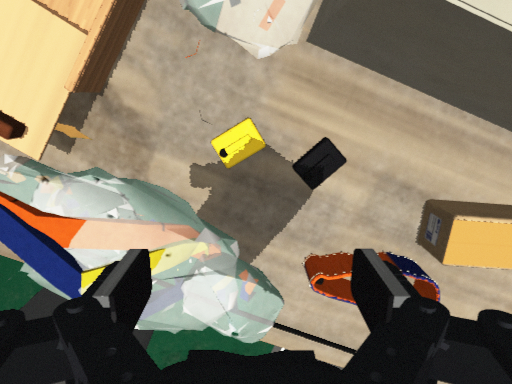

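The wrist view shows the yellow clip at about (238,142) and the black look-alike at (320,163). Now I measure the clip's pose.

```bash
python3 - <<'E'
from h import *
W=env.camera_info('wrist')
im=cv2.imread('pics/w1.png'); h=cv2.cvtColor(im,cv2.COLOR_BGR2HSV)
m=cv2.inRange(h,(20,120,60),(35,255,255)); m[:, :195]=0;m[190:]=0;m[:, 285:]=0
m=cv2.morphologyEx(m,cv2.MORPH_CLOSE,np.ones((5,5)))
c=max(cv2.findContours(m,0,2)[0],key=cv2.contourArea)
P=np.array([atz(W,q[0],.013)[:2] for q in c.astype(float)],np.float32)
r=cv2.minAreaRect(P*1000);print(r)
o=env.get_obs()
x=np.degrees(np.arctan2(*rot(o['orientation'])[[1,0],0]));print('toolx',x,o['position'])
print(cv2.boxPoints(r))
for d in env.pinpoint('wrist','strap_clip'): print(d, atz(W,d['xy'],0))
E
```

```text
((560.0232543945312, -144.5843048095703), (36.09569549560547, 49.991825103759766), 52.65319061279297)
toolx -68.46201979579598 [ 0.5465645  -0.16304375  0.23102151]
[[ 529.20355 -143.76848]
 [ 568.946   -174.09541]
 [ 590.84296 -145.40013]
 [ 551.1005  -115.0732 ]]
{'xy': [315.1, 162.6], 'confidence': 0.94} [ 0.56954542 -0.23307231  0.        ]
{'xy': [237.6, 140.5], 'confidence': 0.73} [ 0.56076754 -0.14346448  0.        ]
```

```bash
python3 -m jog '0 0 0 -8.5;0 0 0 -8.5;0 0 0 -8.5;0 0 0 -8.5;0 0 0 -8.5;0 0 0 -8.5;0 0 0 -8.5;0 0 0 -8.5;0 0 0 -8.5;0 0 0 -8.5;0 0 0 -8.5;0 0 0 -8.5;0 0 0 -8.5;0 0 0 -8.5;0 0 0 -2;0 0 0 0' 0.35; python3 - <<'E'
from h import *
o=env.get_obs();print(np.degrees(np.arctan2(*rot(o['orientation'])[[1,0],0])),tool([.560,-.1445,0]),o['qpos'])
E
```

```text
clock: 3.85
position: [0.5222, -0.1859, 0.2335]
orientation: [0.003, 0.892, 0.452, -0.006]
contact_force: [0.4, -0.8, 0.7]
width: 0.058
53.80167085330492 [ 58.99438513   5.9837015  232.72749461] [-0.33430408  0.31218191 -0.05822451  1.2040065  -0.01338203  0.29749693]
```

```bash
python3 -m jog '20 2 20 1;20 2 30 0;19 2 40 0;0 0 40 0;0 0 30 0;0 0 0 0;0 0 0 0'; python3 - <<'E'
from h import *
o=env.get_obs();print(np.degrees(np.arctan2(*rot(o['orientation'])[[1,0],0])),tool([.560,-.1445,0]))
im=env.read_camera('wrist');cv2.imwrite('pics/w2.png',im)
W=env.camera_info('wrist')
for d in env.pinpoint('wrist','strap_clip'): print(d, atz(W,d['xy'],0))
E
```

```text
clock: 4.55
position: [0.5601, -0.1512, 0.0722]
orientation: [0.007, 0.9, 0.436, -0.004]
contact_force: [0.9, -0.5, 0.4]
width: 0.0579
51.662722168772405 [ 6.19954884 -4.86524109 72.11893257]
{'xy': [266.3, 198.0], 'confidence': 0.88} [ 0.56105675 -0.1418936   0.        ]
{'xy': [173.4, 284.8], 'confidence': 0.61} [ 0.57192342 -0.23483234  0.        ]
```

View pics/w2.png

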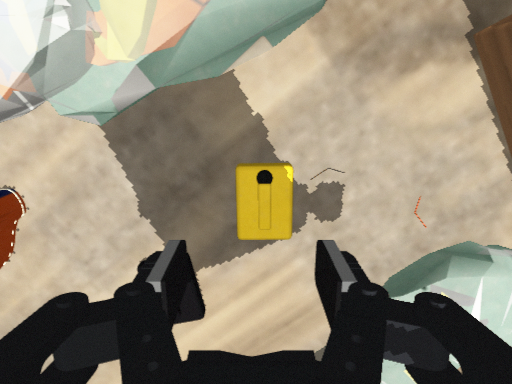

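The clip at (265,202) is square to the jaws, so I centre over it and descend.

```bash
python3 -m jog '7 -6 20 -1;0 0 25 0;0 0 0 0;0 0 0 0'; python3 - <<'E'
from h import *
o=env.get_obs();print(np.degrees(np.arctan2(*rot(o['orientation'])[[1,0],0])),tool([.5605,-.144,0]))
E
```

```text
clock: 5.05
position: [0.5675, -0.1456, 0.0364]
orientation: [0.012, 0.897, 0.443, 0.002]
contact_force: [-0.1, -0.5, 0.6]
width: 0.0577
52.54593511812191 [-2.67690673 -7.41598709 36.29600444]
```

```bash
python3 -m jog '-3 -7 17 0;0 0 16 0;0 0 0 0'; python3 - <<'E'
from h import *
o=env.get_obs();print(np.degrees(np.arctan2(*rot(o['orientation'])[[1,0],0])),tool([.5605,-.144,0]))
E
```

```text
clock: 5.35
position: [0.5659, -0.1463, 0.0097]
orientation: [0.016, 0.897, 0.442, 0.007]
contact_force: [-0.5, -0.1, -0.8]
width: 0.0579
52.47860882731559 [-1.4162414  -5.98641088  9.47841841]
```

```bash
python3 -m jog '-1 -6 5 0;0 -2 3 0;0 0 0 0'; python3 -m jog '0 0 0 0;0 0 0 0;0 0 0 0;0 0 0 0;0 0 0 0' -1 40; python3 - <<'E'
from h import *
o=env.get_obs();print(np.degrees(np.arctan2(*rot(o['orientation'])[[1,0],0])),tool([.5605,-.144,0]),o['width'])
cv2.imwrite('pics/w3.png',env.read_camera('wrist'))
E
```

```text
clock: 5.65
position: [0.5615, -0.143, 0.0052]
orientation: [0.018, 0.897, 0.442, 0.009]
contact_force: [-0.7, 0.2, -0.2]
width: 0.0576
clock: 6.15
position: [0.5629, -0.1433, 0.0069]
orientation: [0.019, 0.897, 0.442, 0.01]
contact_force: [-0.5, -0.2, 0.2]
width: 0.0352
52.45883825237117 [-2.01805014 -1.74159692  6.85647744] 0.035235939499544185
```

View pics/w3.png

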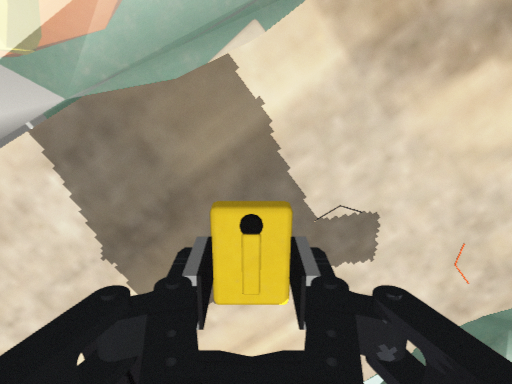

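The clip is gripped between the pads at a width of 35 mm. I'll lift it and work out the lid opening and the placing target.

```bash
python3 -m jog '0 0 -25 0;0 0 -35 0;0 0 -40 0;0 0 -40 0;0 0 0 0'; cat >> h.py <<'E'
BP=np.array([.6314,.0515,-.1801])
def loc(w,p=BP):
    c,n=np.cos(p[2]),np.sin(p[2]);q=np.array(w[:2])-p[:2];return np.array([c*q[0]+n*q[1],-n*q[0]+c*q[1],w[2] if len(w)>2 else 0])
def wor(l,p=BP):
    c,n=np.cos(p[2]),np.sin(p[2]);return np.array([p[0]+c*l[0]-n*l[1],p[1]+n*l[0]+c*l[1],l[2]])
def st():
    o=env.get_obs();print('yaw-box',np.degrees(np.arctan2(*rot(o['orientation'])[[1,0],0])-BP[2]),'loc',loc(o['position'])*1000,'w',o['width'],'F',o['contact_force'],'zaxis',rot(o['orientation'])[:,2])
np.set_printoptions(precision=4,suppress=True)
E
python3 - <<'E'
from h import *
st()
S=env.camera_info('scene');D=env.camera_info('side')
s=lambda u,v:(170+u/4,130+v/4); d=lambda u,v:(190+u/4,120+v/4)
for t in [(360,132),(405,215),(175,182),(228,300)]: print('S',loc(atz(S,s(*t),.0545)))
for t in [(262,280),(244,382),(488,295),(475,425)]: print('D',loc(atz(D,d(*t),.0545)))
for t in [(388,160),(455,137),(472,165),(405,193)]: print('clip',loc(atz(S,s(*t),.021)))
print(tool(wor([.022,-.018,.12])))
E
```

```text
clock: 6.7
position: [0.5557, -0.1392, 0.1488]
orientation: [0.017, 0.897, 0.442, 0.008]
contact_force: [0.7, -1.3, 0.1]
width: 0.0348
yaw-box 62.76974192681067 loc [ -40.3126 -201.1612  148.8257] w 0.034792658163677236 F [ 0.691  -1.3264  0.1397] zaxis [ 0.0286 -0.0236 -0.9993]
S [-0.0154  0.0389  0.0545]
S [-0.0174 -0.0346  0.0545]
S [-0.14    0.0482  0.0545]
S [-0.1413 -0.0495  0.0545]
D [-0.0158 -0.0419  0.0545]
D [-0.0174  0.0379  0.0545]
D [-0.141  -0.049   0.0545]
D [-0.1383  0.0503  0.0545]
clip [0.0037 0.0347 0.021 ]
clip [0.0542 0.0346 0.021 ]
clip [0.0537 0.0079 0.021 ]
clip [0.0022 0.0045 0.021 ]
[191.4117 -29.4403  27.5072]
```

```bash
python3 -m jog '30 -5 0 0;40 -6 0 0;40 -6 0 0;40 -6 0 0;34 -6 0 0;0 0 0 8.5;0 0 0 8.5;0 0 0 8.5;0 0 0 8.5;0 0 0 8.5;0 0 0 8.5;0 0 0 8.5;0 0 0 2;0 0 0 0'; python3 - <<'E'
from h import *
st();print(tool(wor([.022,-.0215,.12])))
E
```

```text
clock: 8.1
position: [0.6441, 0.0311, 0.1343]
orientation: [0.012, 0.996, -0.092, 0.008]
contact_force: [-0.6, -0.2, 0.1]
width: 0.0345
yaw-box -0.249521957576233 loc [ 16.1663 -17.7823 134.2518] w 0.034471885634134156 F [-0.552  -0.2219  0.1068] zaxis [ 0.0146 -0.0252 -0.9996]
[ 5.5779  3.3735 14.4386]
```

```bash
python3 -m jog '6 4 15 0;0 0 25 0;0 0 0 0'; python3 - <<'E'
from h import *
st();print(tool(wor([.022,-.0215,.017])))
cv2.imwrite('pics/w4.png',env.read_camera('wrist'))
cv2.imwrite('pics/s4.png',cv2.resize(env.read_camera('scene')[120:240,180:340],None,fx=4,fy=4))
E
```

```text
clock: 8.4
position: [0.6501, 0.0242, 0.0905]
orientation: [0.012, 0.996, -0.091, 0.008]
contact_force: [-0.9, -0.0, -0.5]
width: 0.0349
yaw-box -0.10012655162937739 loc [ 23.2757 -23.5242  90.5447] w 0.03487973921956873 F [-0.9498 -0.0359 -0.5136] zaxis [ 0.0135 -0.0257 -0.9996]
[-2.6006 -3.6983 73.4446]
```

View pics/w4.png

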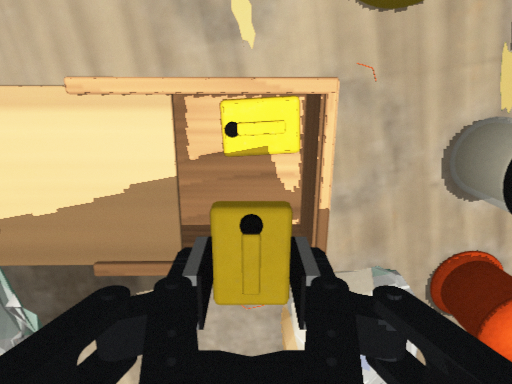

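View pics/s4.png

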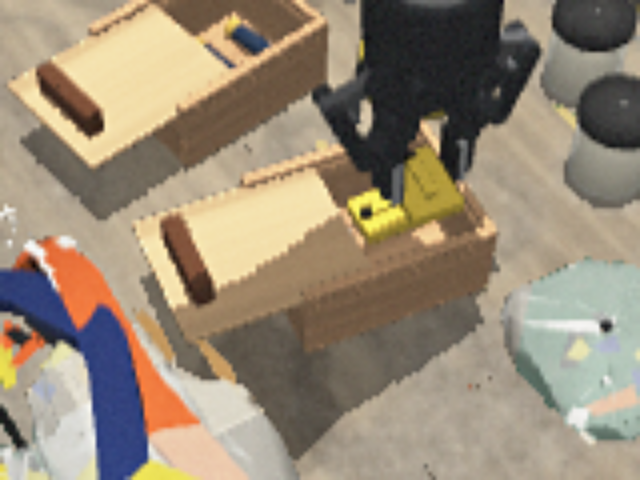

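```bash
python3 - <<'E'
from h import *
W=env.camera_info('wrist')
for n,p,z in [('cor(66,54)',(338,78),.0605),('lip start(-66,54)',(66,77),.0605),('lip start(-66,-54)',(95,276),.0605),('lidedge',(173,95),.0545),('inner +x',(325,94),.0605),('clip',(221,100),.021),('clip',(299,97),.021),('clip',(299,150),.021),('clip',(223,155),.021),('held TL',(213,204),.1),('held TR',(290,204),.1)]: print(n,loc(atz(W,p,z))*1000)
E
```

```text
cor(66,54) [67.6868 54.114  60.5   ]
lip start(-66,54) [-64.031   54.7018  60.5   ]
lip start(-66,-54) [-65.3516 -54.2492  60.5   ]
lidedge [-14.5644  46.104   54.5   ]
inner +x [61.7672 46.5875 60.5   ]
clip [ 7.7075 42.2086 21.    ]
clip [55.2271 43.8598 21.    ]
clip [56.5829 11.2444 21.    ]
clip [ 8.0319  8.3088 21.    ]
held TL [  7.9873   3.2035 100.    ]
held TR [ 40.4963   2.8802 100.    ]
```

```bash
python3 -m jog '-2 -5 12 0;0 0 10 0;0 0 0 0'; python3 - <<'E'
from h import *
st();print(tool(wor([.023,-.020,.018])))
E
```

```text
clock: 8.8
position: [0.6535, 0.0295, 0.0721]
orientation: [0.012, 0.996, -0.091, 0.013]
contact_force: [-0.7, 0.3, -0.0]
width: 0.0347
yaw-box -0.09538880618519635 loc [ 25.7323 -17.6763  72.1123] w 0.03469828214889726 F [-0.7076  0.251  -0.0078] zaxis [ 0.0228 -0.0252 -0.9994]
[-4.1884  1.2122 54.0554]
```

```bash
python3 -m jog '-4 1 8 0;0 0 9 0;0 0 9 0;0 0 0 0'; python3 - <<'E'
from h import *
st();print(tool(wor([.023,-.020,.018])))
E
```

```text
clock: 9.2
position: [0.6498, 0.0287, 0.0443]
orientation: [0.012, 0.996, -0.091, 0.013]
contact_force: [0.4, 0.3, -0.7]
width: 0.0349
yaw-box -0.06205156584448775 loc [ 22.1403 -19.1331  44.3207] w 0.034938638493488314 F [ 0.4351  0.2998 -0.7313] zaxis [ 0.0235 -0.0253 -0.9994]
[ 0.1314  0.3231 26.3467]
```

```bash
python3 -m jog '0 0 8 0;0 0 8 0;0 0 6 0;0 0 0 0'; python3 - <<'E'
from h import *
st()
E
```

```text
clock: 9.6
position: [0.6505, 0.028, 0.0202]
orientation: [0.012, 0.996, -0.091, 0.013]
contact_force: [-0.2, -0.5, -0.5]
width: 0.0346
yaw-box -0.07390600659265373 loc [ 23.021  -19.7158  20.239 ] w 0.03456235082010956 F [-0.1526 -0.4547 -0.4998] zaxis [ 0.0236 -0.0253 -0.9994]
```

```bash
python3 -m jog '0 0 5 0;0 0 0 0'; python3 -m jog '0 0 0 0;0 0 0 0;0 0 0 0' 0.02; python3 - <<'E'
from h import *
st()
E
```

```text
clock: 9.8
position: [0.6518, 0.0279, 0.0175]
orientation: [0.011, 0.996, -0.091, 0.014]
contact_force: [-2.8, -0.0, 1.2]
width: 0.0345
clock: 10.1
position: [0.6487, 0.0285, 0.0176]
orientation: [0.011, 0.996, -0.09, 0.012]
contact_force: [0.1, 0.4, -0.1]
width: 0.0434
yaw-box -0.03930788375167718 loc [ 21.1764 -19.5198  17.5566] w 0.043389303585491784 F [ 0.1336  0.4492 -0.1375] zaxis [ 0.0218 -0.0242 -0.9995]
```

```bash
python3 -m jog '0 0 -15 0;1 0 -20 0;1 0 -25 0;0 0 -35 0;0 0 -40 0;0 0 0 0'; python3 - <<'E'
from h import *
st()
cv2.imwrite('pics/w5.png',env.read_camera('wrist'))
W=env.camera_info('wrist')
print([(d['xy'],loc(atz(W,d['xy'],.004))) for d in env.pinpoint('wrist','strap_clip')])
E
```

```text
clock: 10.7
position: [0.6501, 0.031, 0.1553]
orientation: [0.011, 0.996, -0.091, 0.013]
contact_force: [1.4, 0.2, 0.8]
width: 0.0432
yaw-box -0.07546334612320364 loc [ 22.088  -16.8398 155.3133] w 0.043227103579203105 F [1.413  0.2476 0.8027] zaxis [ 0.0241 -0.0252 -0.9994]
[([247.7, 177.0], array([ 0.0202, -0.0209,  0.004 ]))]
```

View pics/w5.png

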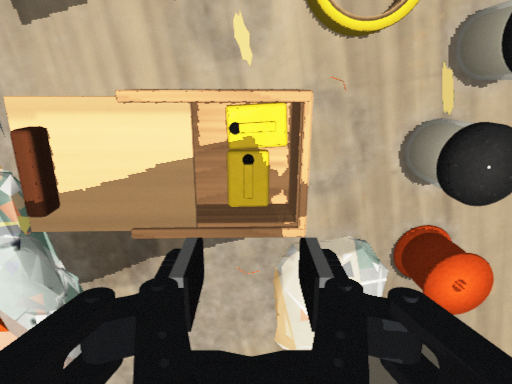

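The new clip lies flat beside the old one at (248,178), below the rim. The lid's grip bar is at about (37,171). Next I locate the bar precisely.

```bash
python3 - <<'E'
from h import *
W=env.camera_info('wrist')
for p in [(22,128),(46,127),(58,213),(34,216)]: print(loc(atz(W,p,.0765)))
print([(d['confidence'],d['xy'],loc(atz(W,d['xy'],.0765))) for d in env.pinpoint('wrist','clip_lid_grip')])
st();print(tool(wor([-.122,-.002,.13])))
E
```

```text
[-0.1222  0.0309  0.0765]
[-0.1075  0.0314  0.0765]
[-0.1099 -0.0254  0.0765]
[-0.1261 -0.0274  0.0765]
[(0.9, [27.6, 174.0], array([-0.1246,  0.0016,  0.0765]))]
yaw-box -0.07530909554641081 loc [ 17.8237 -17.9484 148.681 ] w 0.04327083032554779 F [-0.7035  0.2012 -0.2741] zaxis [ 0.0125 -0.0258 -0.9996]
[-140.1413  -16.1376   15.9367]
```

```bash
python3 -m jog '-35 0 0 0;-40 0 0 0;-40 0 5 0;-25 0 5 0;0 0 0 0;0 0 0 0' 0; python3 - <<'E'
from h import *
st()
W=env.camera_info('wrist')
im=env.read_camera('wrist');cv2.imwrite('pics/w6.png',im)
print([(d['confidence'],d['xy'],loc(atz(W,d['xy'],.0765))) for d in env.pinpoint('wrist','clip_lid_grip')])
E
```

```text
clock: 11.45
position: [0.4979, 0.0549, 0.1248]
orientation: [0.014, 0.996, -0.091, -0.0]
contact_force: [1.0, -0.5, -0.4]
width: 0.0426
yaw-box -0.14059643506190206 loc [-131.9614  -20.6018  124.7894] w 0.04256066930079634 F [ 1.0498 -0.4936 -0.3974] zaxis [-0.0033 -0.0282 -0.9996]
[(0.87, [268.0, 175.7], array([-0.1234,  0.0031,  0.0765]))]
```

View pics/w6.png

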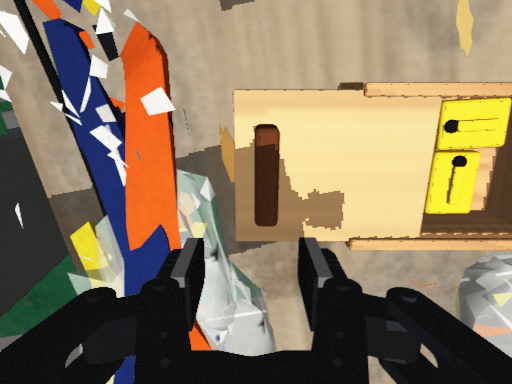

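```bash
python3 -m jog '8 -22 10 0;0 0 15 0;0 0 0 0;0 0 0 0'; python3 - <<'E'
from h import *
st();print(tool(wor([-.1235,0.001,.062])))
W=env.camera_info('wrist')
im=env.read_camera('wrist');cv2.imwrite('pics/w7.png',im)
print([(d['confidence'],d['xy'],loc(atz(W,d['xy'],.0765))) for d in env.pinpoint('wrist','clip_lid_grip')])
E
```

```text
clock: 11.95
position: [0.5185, 0.0745, 0.0993]
orientation: [0.014, 0.996, -0.093, 0.003]
contact_force: [-0.2, -0.0, 0.9]
width: 0.0424
yaw-box -0.3170028208234502 loc [-115.2289    2.3859   99.3323] w 0.042421273448497325 F [-0.2496 -0.0032  0.9164] zaxis [ 0.0035 -0.0276 -0.9996]
[-8.5831  0.4466 37.2849]
[(0.69, [237.4, 231.9], array([-0.1236,  0.0025,  0.0765]))]
```

View pics/w7.png

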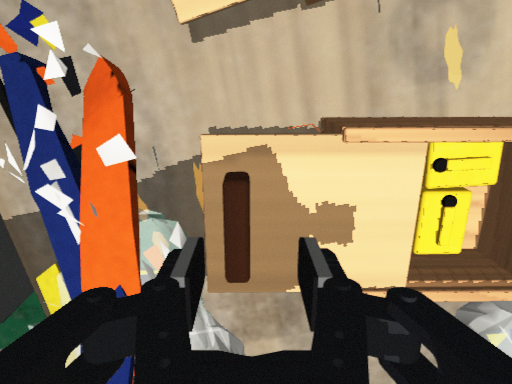

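The bar at (237,230) is confirmed at local x = −0.1236. I lower around it.

```bash
python3 -m jog '-8 0 8 0;0 0 8 0;0 0 0 0'; python3 - <<'E'
from h import *
st();print(tool(wor([-.1235,0.001,.064])))
E
```

```text
clock: 12.35
position: [0.5101, 0.0751, 0.0834]
orientation: [0.013, 0.996, -0.093, 0.004]
contact_force: [-0.7, -0.5, -0.5]
width: 0.0427
yaw-box -0.3785952422043037 loc [-123.5352    1.4482   83.4286] w 0.042747184040467165 F [-0.6766 -0.5401 -0.4614] zaxis [ 0.0051 -0.0273 -0.9996]
[-0.1583 -0.0544 19.433 ]
```

```bash
python3 -m jog '0 0 10 0;0 0 8 0;0 0 0 0'; python3 -m jog '0 0 0 0;0 0 0 0;0 0 0 0;0 0 0 0;0 0 0 0;0 0 0 0' -1 40; python3 - <<'E'
from h import *
st()
E
```

```text
clock: 12.65
position: [0.5098, 0.0744, 0.0639]
orientation: [0.013, 0.996, -0.093, 0.004]
contact_force: [-0.8, 0.2, 1.0]
width: 0.0429
clock: 13.25
position: [0.5098, 0.0743, 0.0637]
orientation: [0.014, 0.996, -0.093, 0.004]
contact_force: [-0.2, -0.5, -1.0]
width: 0.0126
yaw-box -0.3594510599292659 loc [-123.6915    0.6728   63.6614] w 0.012585257394463568 F [-0.2432 -0.4659 -0.9686] zaxis [ 0.0046 -0.0276 -0.9996]
```

```bash
python3 -m jog '8 0 0 0;12 0 0 0;12 0 0 0;12 0 0 0;8 0 0 0;0 0 0 0'; python3 - <<'E'
from h import *
st()
E
```

```text
clock: 13.85
position: [0.5652, 0.0641, 0.0636]
orientation: [0.013, 0.996, -0.093, 0.003]
contact_force: [-1.1, -0.5, 0.4]
width: 0.0126
yaw-box -0.3611433518728348 loc [-67.3396   0.5061  63.62  ] w 0.012601606820606842 F [-1.1053 -0.5031  0.4023] zaxis [ 0.0031 -0.0267 -0.9996]
```

```bash
python3 -m jog '6 0 0 0;8 0 0 0;8 0 0 0;8 0 0 0'; python3 - <<'E'
from h import *
st()
E
```

```text
clock: 14.25
position: [0.5872, 0.0599, 0.0635]
orientation: [0.012, 0.996, -0.092, -0.006]
contact_force: [-18.3, 4.8, 17.4]
width: 0.0124
yaw-box -0.2736406286441529 loc [-44.9497   0.384   63.517 ] w 0.01239472341488319 F [-18.277    4.7688  17.4312] zaxis [-0.0136 -0.0223 -0.9997]
```

```bash
python3 -m jog '8 0 0 0;8 0 0 0'; python3 - <<'E'
from h import *
st()
cv2.imwrite('pics/s8.png',cv2.resize(env.read_camera('side')[120:260,190:340],None,fx=4,fy=4))
E
```

```text
clock: 14.45
position: [0.5871, 0.06, 0.0633]
orientation: [0.009, 0.996, -0.091, -0.021]
contact_force: [-19.7, 5.1, 17.9]
width: 0.0126
yaw-box -0.14257610579128602 loc [-45.1236   0.414   63.3326] w 0.012614986205694779 F [-19.6587   5.0821  17.8902] zaxis [-0.0441 -0.0149 -0.9989]
```

View pics/s8.png

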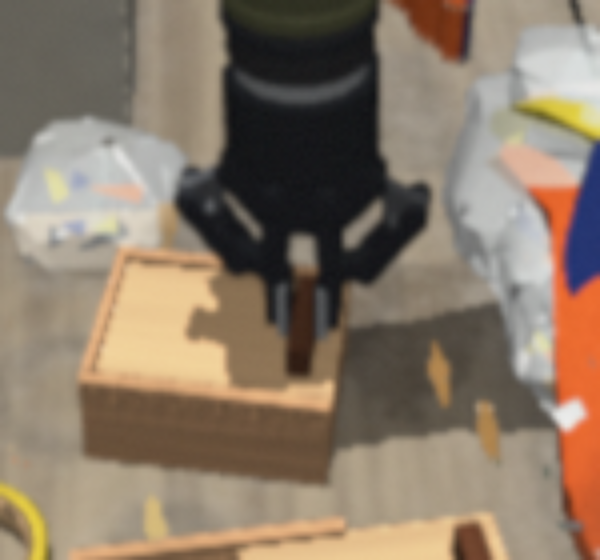

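The lid looks shut against the stop. I release the bar and retreat.

```bash
python3 -m jog '-2 0 0 0;0 0 0 0'; python3 -m jog '0 0 0 0;0 0 0 0;0 0 0 0;0 0 0 0' -0.1; python3 - <<'E'
from h import *
st()
E
```

```text
clock: 14.7
position: [0.5856, 0.0603, 0.0637]
orientation: [0.01, 0.996, -0.091, -0.021]
contact_force: [-1.2, 1.1, -3.4]
width: 0.0127
clock: 15.1
position: [0.5892, 0.0595, 0.064]
orientation: [0.01, 0.996, -0.091, -0.018]
contact_force: [-0.5, 0.2, 0.4]
width: 0.0383
yaw-box -0.18180069868471174 loc [-43.001    0.3431  64.03  ] w 0.0382988390918031 F [-0.4987  0.2276  0.432 ] zaxis [-0.0386 -0.0165 -0.9991]
```

```bash
python3 -m jog '0 0 -10 0;0 0 -15 0;0 0 -25 0;0 0 -35 0;0 0 -40 0;0 30 -20 0;0 0 0 0;0 0 0 0'; python3 - <<'E'
from h import *
st()
im=env.read_camera('wrist');cv2.imwrite('pics/w9.png',im)
W=env.camera_info('wrist')
print([(d['confidence'],d['xy'],loc(atz(W,d['xy'],.0765))) for d in env.pinpoint('wrist','clip_lid_grip')])
cv2.imwrite('pics/sc9.png',cv2.resize(env.read_camera('scene')[100:240,170:340],None,fx=4,fy=4))
cv2.imwrite('pics/s9.png',env.read_camera('side'))
print(env.pinpoint('scene','cell_lid_grip')[:2],env.pinpoint('side','cell_lid_grip')[:2])
E
```

```text
clock: 15.9
position: [0.5905, 0.0316, 0.22]
orientation: [0.01, 0.996, -0.091, -0.017]
contact_force: [0.5, 0.5, -0.0]
width: 0.0381
yaw-box -0.16553087953537476 loc [-36.696  -26.8744 219.9733] w 0.038142690405619996 F [ 0.4628  0.5156 -0.0352] zaxis [-0.0347 -0.017  -0.9993]
[(0.62, [246.2, 141.1], array([-0.0463,  0.0016,  0.0765]))]
[{'xy': [196.2, 139.3], 'confidence': 0.76}, {'xy': [272.4, 185.7], 'confidence': 0.34}] [{'xy': [311.7, 260.8], 'confidence': 0.61}]
```

View pics/w9.png

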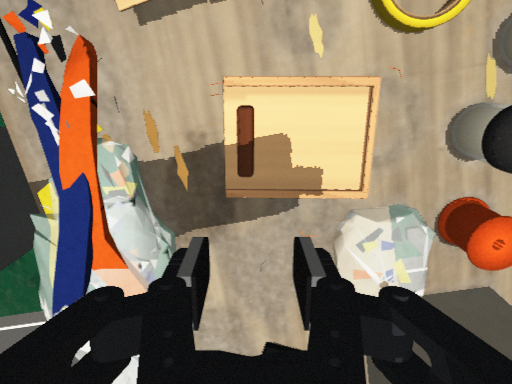

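View pics/s9.png

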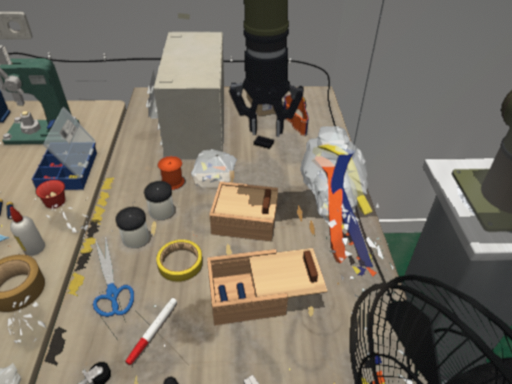

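The wrist view shows the lid flush inside the rim with no gap at the far wall, and the bar at (246,141), about 77 mm from where it started. The side view shows the battery box lid unmoved. I'm handing in.

```bash
python3 - <<'E'
from h import *
o=env.get_obs();print(o['clock'],abs(o['qvel']).max());print(env.close_job())
E
```

```text
16.2 0.002679758696673729
the job is handed in; nothing more can be done
None
```

The yellow clip is in the clip box and that box's lid is shut. I let go of everything and handed the job in at 16.2 s of the 40 s allowed. No verdict was reported.

- **Clip:** I gripped it across its 36 mm width and set it down beside the old one. The wrist picture taken before I shut the lid showed it flat, about x = 20, y = −21 mm in the box frame and below the lid.
- **Clip box lid:** I pinched the grip bar and slid it about 77–78 mm, against roughly 76 mm of measured opening. It ended on a firm stop at about 20 N sideways (27 N in all). A second push moved it no farther, and the last pictures show no gap at the far wall.
- **Battery box lid:** I did not touch it. It looks unmoved in both views. The network's mark on its bar shifted by 1 px in the scene view and 5 px in the side view; I put that down to network scatter and did not convert it to millimetres.
- **Check that disagreed:** the tool had tilted about 2–2.5° by the end of pushing the lid. This had no visible effect.

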